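# Wedge the hat block tight in its bench holder

### The arm

A 6-joint arm with a two-finger parallel gripper is mounted at the origin on the work surface. World frame = base frame: x ahead of the robot, y to its left, z up, the work surface at z = 0. Lengths are in mm, angles in rad, forces in N, time in s.
With the tool pointing down it reaches from about 250 to 775 mm from the base axis. Payload 4 kg.
Tool frame: the origin (TCP) lies midway between the tips of the shut fingers; the grasp point (between the pads) lies robot.pinch_z behind it (robot.pinch_z is the distance from the TCP to the grasp point, in mm); z points along the fingers, y is the line along which they close (so a half turn about z gives the same grasp; the last joint's range is limited). The gripper opens to 85 mm and grips with 20 to 120 N. Pads are 22 mm wide; open, the fingers measure 114 mm over their backs; the gripper's body (76 mm by 85 mm) begins 54 mm behind the grasp point. The pads swing forward as they close: fully open they stand 13 mm farther back than shut.
Start: joints at [1.121, 0.087, 1.371, -0, 1.684, -0.103], TCP at [186.95, 517.272, 203.041] pointing down, gripper open.
Joint ranges: [-3.1, 3.1], [-0.76, 2.03], [0.27, 2.55], [-1.08, 4.22], [0.17, 2.65], [-2.57, 2.57]. Speed limits (rad/s): [2.79, 2.79, 3.14, 3.14, 3.14, 3.14].

### API

Orientations are given as a 3x3 rotation matrix whose columns are the frame's x, y, z axes.
In Python, from cell import robot gives the robot as it stands. Calls block until the motion is done:
- robot.move_to(position, orientation): joint-space move of the TCP to a pose.
- robot.servo_line(position, orientation=None, speed=150, max_force=None): straight line of the TCP; orientation=None keeps the orientation; speed is the mean speed in mm/s. With max_force (N) it stops when the force on the tool has changed by that much, and returns True; else False.
- robot.move_joints(angles): joint-space move.
- robot.let_go() and robot.close(grasp_force=None): open the fingers fully, or close them until they stop; grasp_force is the grip in N (None keeps the last).
- robot.sleep(seconds).
- robot.inverse_kinematics(position, orientation): joint angles nearest the present ones, or None.
- robot.get_obs(): the state.
- robot.grab_frame(name): name is "scene" or "top"; returns a dict with "color" (480x640x3 uint8, blue, green, red), "fovy" (degrees; the focal length in pixels is half the picture's height over the tangent of half this angle, whatever the lens; pixels are square), "cx", "cy" (the principal point, pixels), "D" ([k1, k2, p1, p2, k3] as OpenCV has them; the pictures are not rectified), "position" and "rotation" of the camera in the world. Camera axes: x right, y up, looking along -z (the intrinsics and any distortion apply to the point x, -y, -z); pixel columns grow to the right and rows downward; lengths in mm; the calibration is good to about 2 mm. A picture is of the moment at which its call begins. There is no depth.
A pose or a line that the arm cannot do raises robot.Unreachable and nothing moves.
- robot.finish_job(): hands the job in; it is judged then, once.
The state is a dict: "time": time; "joint_positions": joint angles; "qd": joint speeds; "joint_torque": joint torques, N m; "tcp_pos": TCP position; "tool_rot": TCP orientation; "wrist_force": force on the tool from outside, world axes, zero at the start; "wrist_torque": the same for the moment, N m; "width": opening from 0.0 (shut) to 1.0 (fully open); "gripper_force": force on a finger pad.
Only numpy, scipy, OpenCV 4.12 (cv2) and the standard library are available. Lean on these libraries where they do the work, as an engineer would, in place of code of your own. Each camera call takes 0.05 s, during which the arm holds its last target. There are 200 camera calls.

### The job

Stand the red-headed wedge, thin end down and flat face to the hat block, in the slot between the loose hat block and the sloping cheek of its holder, and let go of it there. Then tap the wedge down with the wooden tapper, firmly but never brutally, until it goes no further and the block is locked tight against its stop; do not force the wedge in with the gripper. Finally stand the tapper upright on its cork pad again, and leave everything else on the bench where it is.

Things in the scene. Friction and masses are not known exactly. Their poses are not given: they have to be found in the camera images.
- holder: wooden block holder fixed to the bench: base plate 190 (x) x 110 (y) x 12 mm high; origin: centre of its underside, z up. On it stand, along its own +x: dark stop, loose hat block, slot, fixed sloping cheek (80 mm wide in y, centred on y = 0, 75.5 mm tall). The cheek's slot face starts at x = 10.8 mm on the plate and leans away from the block, 1 mm in 6 mm of height
- cheek_edge (a point): middle of the cheek's upper edge on the slot side, 87.5 mm above the bench; the holder's axes
- block: loose small hat block to be clamped: plywood foot 54 (x) x 80 (y) x 75 mm tall on the holder's plate, with a pale rounded form on top, 48 mm wide, 140 mm long in y, top at 94 mm. weighted, 0.6 to 1 kg. Origin: centre of the foot's underside; x points to the slot, z up. Driving the wedge first slides it back against the stop (4 to 8 N), then clamps it there
- block_face (a point): middle of the upper edge of the block's flat upright slot face, 75 mm above its underside. The slot is open from here to cheek_edge, about 14 mm wide at the top, narrowing downwards 1 mm in 6
- stop_face (a joint): the firm rubber face of the dark wooden stop (30 x 80 x 70 mm tall) behind the block: how far the block has squeezed it, m, 0 when free, 1 mm per 20 N. The stop is set 0.3 to 4.3 mm behind the block, a gap hard to see that moves the wedge's tight depth by up to 21 mm: measured poses do not tell the depth, feel for it
- wedge: loose pale wooden wedge with a red head, standing thin end down in the rack; 102 mm tall, 36 mm wide (y), 60 g. Origin: middle of the rounded thin end (9 mm thick in x), z up to the head. Flat face at x = -4.5 mm (goes against the block); sloping face from x = +4.5 mm at the thin end to +20 mm at the head, slope as the cheek's. Take it by its 36 mm wide sides near the head
- wedge_head (a point): middle of the red head's flat top (25 x 36 mm) where the tapper strikes; 102 mm above the thin end, at x = +8 mm. Lowered loose, the thin end stops 20 to 50 mm above the plate; pushed harder the wedge sinks ever more stiffly and stays by friction (the wood is waxed). It is tight when firm taps of 14 to 18 N no longer move it; over 40 N bruises it
- rack: plywood rack 90 x 120 x 55 mm tall; the wedge stands in its tapered pocket, 10 mm above the bench, free to lift straight up. Origin: centre of its underside
- tapper: dark turned-wood hand tapper like a pestle, standing on its striking face (52 mm across, 38 mm tall); round handle 28 mm across from 50 to 118 mm above the face, top at 124 mm; 0.2 to 0.36 kg. Origin: centre of the striking face, z up the handle
- pad: round cork pad, 110 mm across, 6 mm thick, the tapper's place. Origin: centre of its underside, fixed to the bench
- spool_yellow: yellow thread spool, 32 mm across, 42 mm tall, standing; a bystander, not to be disturbed; origin: centre of its underside
- spool_violet: violet thread spool, 32 mm across, 42 mm tall, standing; a bystander, not to be disturbed; origin: centre of its underside
- pin_tin: flat steel pin tin, 68 mm across, 22 mm tall; a bystander, not to be disturbed; origin: centre of its underside
- bead_jar: amber glass bead jar, 52 mm across, 70 mm tall; a bystander, not to be disturbed; origin: centre of its underside
- ribbon_roll: pink ribbon roll, 70 mm across, 25 mm tall, lying flat; a bystander, not to be disturbed; origin: centre of its underside
- chalk_block: blue tailor's chalk, 50 x 30 x 14 mm; a bystander, not to be disturbed; origin: centre of its underside
There are look-alikes about, which are no part of the job. Leave any white look-alike of the tapper alone.

How it is judged:
By the outcome, as a careful person would: the job done as asked, in the order asked, and still so for the second after the job is handed in, with the robot touching nothing.
It also fails if it takes over 72 s, if anything falls off the work surface, if the arm or the gripper's body presses on something with over 40 N, if the wrist force passes 120 N, or if a joint passes its speed limit or range.

## Working session

There is one attempt and no reset: what is moved stays moved. The work goes in short steps, each a Python script; the robot and the scene stay as the last script left them, time stands still between calls to the robot, and variables do not carry over. Pictures are saved under pics/ and viewed, at most 10 in all, crops included, and the job is handed in when it is done.

```bash
mkdir -p pics; ls; python3 - <<'E'
from cell import robot
import cv2,numpy as np,pickle
for n in("scene","top"):
    f=robot.grab_frame(n); cv2.imwrite(f"pics/{n}0.png",f["color"]); pickle.dump(f,open(f"{n}0.pkl","wb"))
    print(n,{k:v for k,v in f.items() if k!="color"})
print(robot.pinch_z,robot.get_obs())
E
```

```text
pics
scene {'fovy': 43.63872360044076, 'cx': 319.1166833958762, 'cy': 243.60533421936555, 'D': array([-0.05703558,  0.        ,  0.        ,  0.        ,  0.        ]), 'position': array([1562.09056918,  236.4491166 , 1097.2728495 ]), 'rotation': array([[-0.25170078, -0.66854572,  0.69978092],
       [ 0.96761878, -0.18802554,  0.16840517],
       [ 0.01899013,  0.71950887,  0.69422356]])}
top {'fovy': 49.16271740354741, 'cx': 315.32301326478915, 'cy': 238.5414196662499, 'D': array([-0.0800613,  0.       ,  0.       ,  0.       ,  0.       ]), 'position': array([ 335.76897656,   -2.11289105, 1139.87835135]), 'rotation': array([[ 2.49234322e-02,  9.78152735e-01, -2.06388103e-01],
       [-9.99689061e-01,  2.42261385e-02, -5.90547044e-03],
       [-7.76465283e-04,  2.06471114e-01,  9.78452388e-01]])}
18.700000000000003 {'time': 0.1, 'joint_positions': array([ 1.12096525e+00,  8.78975102e-02,  1.37215036e+00, -1.78446455e-05,
        1.68359319e+00, -1.03095371e-01]), 'qd': array([-0.00089112, -0.00019344, -0.0039119 , -0.0003487 ,  0.00021764,
       -0.00078165]), 'joint_torque': array([ 3.33837583e-03, -3.53014898e+01, -3.14217424e+01,  5.41889904e-05,
        7.94159045e-03, -1.25613919e-06]), 'tcp_pos': array([186.6875938 , 516.7958142 , 201.92329733]), 'tool_rot': array([[-9.40486264e-01,  3.39830578e-01, -8.74706359e-04],
       [ 3.39831649e-01,  9.40484460e-01, -1.85234004e-03],
       [ 1.93165952e-04, -2.03935327e-03, -9.99997902e-01]]), 'wrist_force': array([-0.4409621 ,  0.24465351,  0.26230628]), 'wrist_torque': array([0.04485046, 0.04620996, 0.04316899]), 'gripper_force': 0.0, 'width': 0.9998118958452331}
```

View pics/scene0.png

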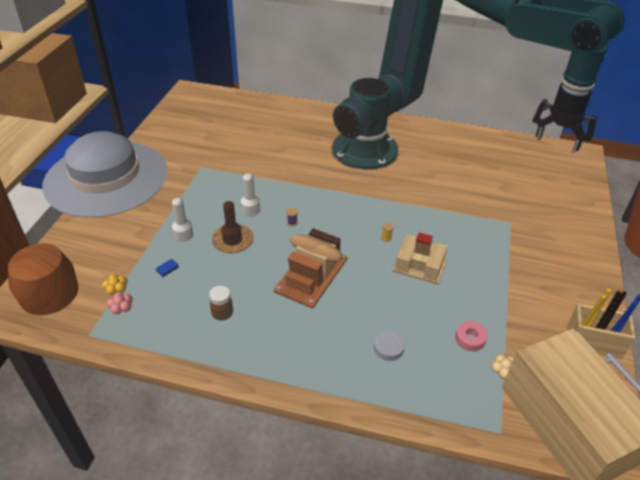

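View pics/top0.png

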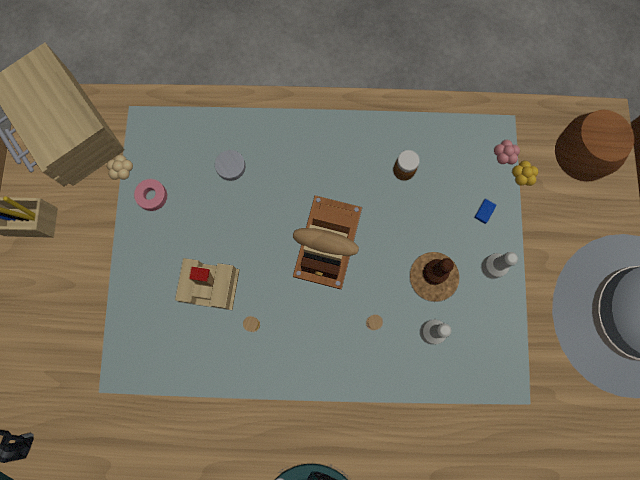

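Scene view: the red wedge head is at (424,240) in the rack, the holder at (312,268), and the dark tapper at (231,228) on its cork pad. The white look-alikes are at (180,222) and (250,198).
Top view: the wedge head is at (201,275), the holder at (327,243), the tapper at (437,272), and the white ones at (498,264) and (436,332).
Candidates for the tapper are the dark one at (437,272) and the whites at (498,264) and (436,332). I choose the dark one. The only wedge is the red-headed one at (201,275). I'll check both in a close crop.

```bash
python3 - <<'E'
import cv2,numpy as np,pickle
t=pickle.load(open("top0.pkl","rb"))["color"];s=pickle.load(open("scene0.pkl","rb"))["color"]
def c(im,x,y,w=100,h=75):
    return cv2.resize(im[y-h//2:y-h//2+h,x-w//2:x-w//2+w],(400,300),interpolation=cv2.INTER_CUBIC)
a=np.vstack([np.hstack([c(t,207,283),c(t,327,243,133,100)]),np.hstack([c(t,437,275),c(s,312,262)])])
cv2.imwrite("pics/crop1.png",a)
E
```

```text
(no output)
```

View pics/crop1.png

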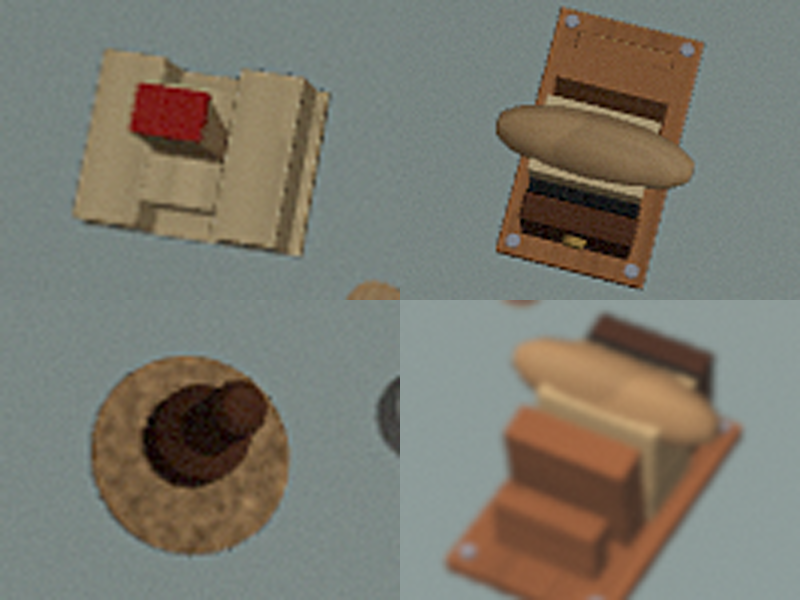

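The crop confirms the red-headed wedge in the rack, the dark tapper on the cork pad, and the holder with its dark stop towards the robot and its cheek away from it. The slot line is at about (326,229) in the full top view. Now I'll measure.

```bash
cat > h.py <<'E'
import cv2,numpy as np,pickle
def und(f,p):
    h=f["color"].shape[0]; F=h/2/np.tan(np.radians(f["fovy"])/2)
    K=np.array([[F,0,f["cx"]],[0,F,f["cy"]],[0,0,1.]])
    return K,cv2.undistortPoints(np.array(p,float).reshape(-1,1,2),K,f["D"]).reshape(-1,2)
def plane(f,p,z):
    _,u=und(f,p); d=np.c_[u[:,0],-u[:,1],-np.ones(len(u))]@f["rotation"].T
    c=f["position"]; return c+d*((z-c[2])/d[:,2])[:,None]
def proj(f,P):
    K,_=und(f,[[0,0]]); q=(np.atleast_2d(P)-f["position"])@f["rotation"]; q=q*[1,-1,-1]
    return cv2.projectPoints(q,np.zeros(3),np.zeros(3),K,f["D"])[0].reshape(-1,2)
def blob(m,near=None):
    n,l,s,c=cv2.connectedComponentsWithStats(m.astype(np.uint8))
    i=1+np.argmax(s[1:,4]) if near is None else min([k for k in range(1,n) if s[k,4]>15],key=lambda k:np.hypot(*(c[k]-near)))
    return l==i
def cont(m):
    return max(cv2.findContours(m.astype(np.uint8),0,cv2.CHAIN_APPROX_NONE)[0],key=len).reshape(-1,2)
def rect(P):
    (c,wh,a)=cv2.minAreaRect(P[:,:2].astype(np.float32)); return np.round(c,1),np.round(wh,1),round(a,1)
E
python3 - <<'E'
from h import *
T=pickle.load(open("top0.pkl","rb"));S=pickle.load(open("scene0.pkl","rb"))
for f,n,ne in((T,"top",((201,275),(327,215),(437,285))),(S,"scene",((424,240),(312,268),(231,238)))):
    hsv=cv2.cvtColor(f["color"],cv2.COLOR_BGR2HSV); H,s,V=[hsv[...,i].astype(int) for i in range(3)]
    red=blob(((H<6)|(H>174))&(s>170)&(V>70),ne[0]); print(n,"red",rect(plane(f,cont(red),112)),red.sum(),cont(red).min(0),cont(red).max(0))
    w=np.zeros_like(red); w[ne[1][1]-60:ne[1][1]+80,ne[1][0]-55:ne[1][0]+55]=1
    print("hsv plate",hsv[285,300],hsv[205,330]) if n=="top" else 0
    pl=blob((H>5)&(H<16)&(s>135)&(V>25)&w); pl=cv2.morphologyEx(pl.astype(np.uint8),cv2.MORPH_CLOSE,np.ones((5,5)))
    print("plate",rect(plane(f,cont(pl),12)),pl.sum())
    if n=="top": np.save("plhull.npy",plane(f,cont(pl),12))
    w[:]=0;c=ne[2];w[c[1]-45:c[1]+35,c[0]-35:c[0]+35]=1
    ck=blob((H>5)&(H<25)&(s>60)&w); ck=cv2.morphologyEx(ck.astype(np.uint8),cv2.MORPH_CLOSE,np.ones((5,5)))
    print("pad", rect(plane(f,cont(ck),6)),ck.sum())
    dk=blob((V<60)&w); print("dark",rect(plane(f,cont(dk),6)),dk.sum(),cont(dk).min(0),cont(dk).max(0))
# hsv profile along holder axis in the top view
hsv=cv2.cvtColor(T["color"],cv2.COLOR_BGR2HSV)
for f in np.linspace(0,1,14): 
    p=(np.array([333,200])*(1-f)+np.array([319,286])*f).astype(int); print(p,hsv[p[1],p[0]],end=' ')
E
```

```text
top red (array([475.7, 232.5]), array([36.4, 24.8]), 82.2) 223 [190 267] [209 281]
hsv plate [ 90  16 130] [ 13 157  94]
plate (array([622.2, -34.1]), array([108.3,  78. ]), 76.8) 1445
pad (array([ 497.2, -256.8]), array([105.9, 108.2]), 89.4) 1916
dark (array([ 507.9, -262.3]), array([55.2, 60.3]), 1.3) 458 [423 259] [450 284]
scene red (array([481.3, 235.9]), array([29.4, 23.1]), 89.1) 79 [418 234] [430 242]
plate (array([578.4, -20.1]), array([105.1, 181.8]), 76.9) 1134
pad (array([ 470.1, -285.3]), array([197.3, 107.5]), 44.1) 1119
dark (array([ 430.5, -286.8]), array([89.9, 25.9]), 31.9) 113 [228 207] [238 228]
[333 200] [ 13 147 128] [331 206] [ 17 156 116] [330 213] [ 14 154 126] [329 219] [ 12 154 121] [328 226] [ 12 152  67] [327 233] [ 16 111 120] [326 239] [ 16 104 135] [325 246] [ 17 110 121] [324 252] [ 17 111  87] [323 259] [96 53 24] [322 266] [ 12 158  68] [321 272] [ 13 166  43] [320 279] [ 14 156 119] [319 286] [ 81  26 135]
```

```bash
python3 - <<'E'
from h import *
T=pickle.load(open("top0.pkl","rb"));S=pickle.load(open("scene0.pkl","rb"))
hsv=cv2.cvtColor(T["color"],cv2.COLOR_BGR2HSV); H,s,V=[hsv[...,i].astype(int) for i in range(3)]
w=np.zeros(H.shape,bool); w[190:295,285:370]=1
m=(H>5)&(H<22)&(s>130)&(V>25)&w; n,l,st,c=cv2.connectedComponentsWithStats(m.astype(np.uint8))
P=np.vstack([cont(l==i) for i in range(1,n) if st[i,4]>60]).astype(float)
W=plane(T,P,12); r=rect(W); print("plate",r)
a=np.radians(r[2] if r[2]<45 else r[2]-90); ex=np.array([np.cos(a),np.sin(a),0]); ey=np.array([-ex[1],ex[0],0]); c0=np.array([*r[0],0])
print("yaw",np.degrees(a))
g=cv2.cvtColor(T["color"],cv2.COLOR_BGR2GRAY).astype(np.float32); sat=s.astype(np.float32)
xs=np.arange(-20,34,1.5)
acc=[]
for y in np.arange(-36,37,3):
    q=proj(T,c0+xs[:,None]*ex+y*ey+[0,0,87]).astype(np.float32)
    acc.append([cv2.remap(i,q[:,0][None],q[:,1][None],cv2.INTER_LINEAR)[0] for i in (g,sat)])
acc=np.array(acc)
for nm,sl in(("edge+",slice(21,25)),("mid",slice(9,16)),("edge-",slice(0,4))):
    A=acc[sl].mean(0); print(nm,[(x,int(u),int(v)) for x,u,v in zip(xs,*A)])
# tapper
w[:]=0; w[240:300,405:470]=1
C=cont(blob((V<75)&w)); nad=np.array([335.8,-2.1])
for z,R,sg in((6,26,-1),(130,14,1)):
    Q=plane(T,C,z)[:,:2]; u=np.array([497,-257])-nad; u/=np.linalg.norm(u); v=np.array([-u[1],u[0]])
    d=Q@u; e=d.max() if sg>0 else d.min(); sel=np.abs(d-e)<12; lat=Q[sel]@v; print("tap",z,u*(e-sg*R)+v*(lat.max()+lat.min())/2,lat.max()-lat.min())
# rack
w[:]=0; w[250:315,170:245]=1
m=blob(((H>12)&(H<32)&(s>60)|(((H<6)|(H>174))&(s>170)))&w); print("rack",rect(plane(T,cont(m),55)),rect(plane(T,cont(m),0)))
E
```

```text
plate (array([571.4, -10.6]), array([131. , 188.8]), 76.8)
yaw -13.200000000000003
edge+ [(np.float64(-20.0), 107, 108), (np.float64(-18.5), 107, 110), (np.float64(-17.0), 108, 112), (np.float64(-15.5), 110, 109), (np.float64(-14.0), 113, 109), (np.float64(-12.5), 114, 109), (np.float64(-11.0), 114, 106), (np.float64(-9.5), 114, 106), (np.float64(-8.0), 113, 107), (np.float64(-6.5), 113, 107), (np.float64(-5.0), 111, 107), (np.float64(-3.5), 104, 111), (np.float64(-2.0), 98, 111), (np.float64(-0.5), 91, 112), (np.float64(1.0), 88, 116), (np.float64(2.5), 96, 127), (np.float64(4.0), 112, 120), (np.float64(5.5), 118, 109), (np.float64(7.0), 117, 109), (np.float64(8.5), 116, 116), (np.float64(10.0), 101, 141), (np.float64(11.5), 86, 154), (np.float64(13.0), 84, 147), (np.float64(14.5), 86, 143), (np.float64(16.0), 86, 147), (np.float64(17.5), 87, 152), (np.float64(19.0), 83, 147), (np.float64(20.5), 80, 148), (np.float64(22.0), 76, 152), (np.float64(23.5), 81, 152), (np.float64(25.0), 86, 154), (np.float64(26.5), 90, 155), (np.float64(28.0), 90, 147), (np.float64(29.5), 92, 143), (np.fl
[... 1704 characters left out ...]
8.5), 151, 77), (np.float64(10.0), 118, 98), (np.float64(11.5), 51, 168), (np.float64(13.0), 33, 186), (np.float64(14.5), 38, 175), (np.float64(16.0), 43, 164), (np.float64(17.5), 46, 154), (np.float64(19.0), 45, 151), (np.float64(20.5), 41, 163), (np.float64(22.0), 39, 165), (np.float64(23.5), 52, 161), (np.float64(25.0), 85, 149), (np.float64(26.5), 95, 147), (np.float64(28.0), 92, 150), (np.float64(29.5), 90, 150), (np.float64(31.0), 92, 147), (np.float64(32.5), 91, 149)]
tap 6 [ 504.50825344 -257.31810776] 37.82244454351752
tap 130 [ 502.62015529 -252.65111382] 24.25351636813457
rack (array([463.6, 227.5]), array([122. ,  91.4]), 83.2) (array([470.1, 239.1]), array([128.2,  96. ]), 83.2)
```

Checks: the head measures 36.4 x 24.8 (should be 36 x 25). The plate is 189 long and its far part 108 wide (190 x 110). The slot runs from 10.3 to 24.2 in holder x (expected about 14 mm wide, cheek edge at 23.4). The plate's lateral centre was biased by the form, so it is corrected by -11.3 mm. Next I need to know which way the wedge faces.

```bash
python3 - <<'E'
from h import *
T=pickle.load(open("top0.pkl","rb"));S=pickle.load(open("scene0.pkl","rb"))
out=[]
for f,c,w,h in((T,(205,278),50,37),(S,(424,246),50,37)):
  x0,y0=c[0]-w//2,c[1]-h//2; k=8
  for sg in(1,-1):
    im=cv2.resize(f["color"][y0:y0+h,x0:x0+w],(400,296),interpolation=cv2.INTER_CUBIC)
    a=np.radians(-7.8); ex=sg*np.array([np.cos(a),np.sin(a),0]); ey=np.array([-ex[1],ex[0],0]); o=np.array([475.7,232.5,10])-8*ex
    for y in(-18,18):
      for x0_,x1 in((-4.5,-4.5),(12,20)):
        q=proj(f,[o+x0_*ex+y*ey+[0,0,45],o+x1*ex+y*ey+[0,0,102]]); q=((q-[x0,y0]+.5)*k).astype(int)
        cv2.line(im,tuple(map(int,q[0])),tuple(map(int,q[1])),(255,0,0) if x1<0 else (0,255,0),1)
    out.append(im)
cv2.imwrite("pics/crop2.png",np.vstack([np.hstack(out[:2]),np.hstack(out[2:])]))
hsv=cv2.cvtColor(S["color"],cv2.COLOR_BGR2HSV);V=hsv[...,2]
w=np.zeros(V.shape,bool);w[195:250,215:250]=1
C=cont(blob((V<70)&w)); t=C[C[:,1]<C[:,1].min()+3]; print(C.min(0),C.max(0))
mid=[(C[C[:,1]==r][:,0].min()+C[C[:,1]==r][:,0].max())/2 for r in range(203,244,4) if (C[:,1]==r].any() if False else (C[:,1]==r).any())]
print(mid, proj(S,[[503.5,-255,130],[503.5,-255,60],[503.5,-255,6]]),proj(T,[[503.5,-255,130],[503.5,-255,60],[503.5,-255,6]]))
E
```

```text
File "<stdin>", line 18
    mid=[(C[C[:,1]==r][:,0].min()+C[C[:,1]==r][:,0].max())/2 for r in range(203,244,4) if (C[:,1]==r].any() if False else (C[:,1]==r).any())]
                                                                                                    ^
SyntaxError: closing parenthesis ']' does not match opening parenthesis '('
```

```bash
python3 - <<'E'
from h import *
T=pickle.load(open("top0.pkl","rb"));S=pickle.load(open("scene0.pkl","rb"))
out=[]
for f,c,w,h in((T,(205,278),50,37),(S,(424,246),50,37)):
  x0,y0=c[0]-w//2,c[1]-h//2; k=8
  for sg in(1,-1):
    im=cv2.resize(f["color"][y0:y0+h,x0:x0+w],(400,296),interpolation=cv2.INTER_CUBIC)
    a=np.radians(-7.8); ex=sg*np.array([np.cos(a),np.sin(a),0]); ey=np.array([-ex[1],ex[0],0]); o=np.array([475.7,232.5,10])-8*ex
    for y in(-18,18):
      for x0_,x1 in((-4.5,-4.5),(12,20)):
        q=proj(f,[o+x0_*ex+y*ey+[0,0,45],o+x1*ex+y*ey+[0,0,102]]); q=((q-[x0,y0]+.5)*k).astype(int)
        cv2.line(im,tuple(map(int,q[0])),tuple(map(int,q[1])),(255,0,0) if x1<0 else (0,255,0),1)
    out.append(im)
cv2.imwrite("pics/crop2.png",np.vstack([np.hstack(out[:2]),np.hstack(out[2:])]))
V=S["color"].max(2)
w=np.zeros(V.shape,bool);w[195:250,215:250]=1
C=cont(blob((V<70)&w)); print(C.min(0),C.max(0))
for r in range(203,244,4):
    q=C[C[:,1]==r][:,0]
    if len(q): print(r,q.min(),q.max(),end='; ')
P=[[503.5,-255,130],[503.5,-255,60],[503.5,-255,6]]; print(proj(S,P),proj(T,P))
E
```

```text
[224 204] [240 244]
207 230 232; 211 225 233; 215 226 233; 219 226 234; 223 226 235; 227 227 239; 231 235 239; 235 224 240; 239 224 240; 243 227 236; [[228.06145049 201.90806234]
 [230.38815481 222.74264257]
 [232.09383389 237.94772011]] [[447.05070989 264.38412246]
 [438.86326645 269.69804878]
 [433.20890285 273.36420097]]
```

View pics/crop2.png

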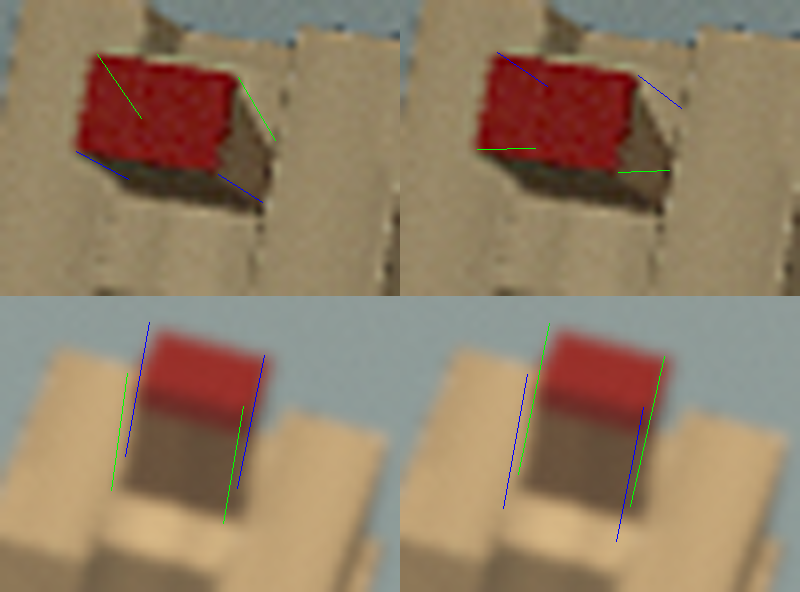

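The left overlay fits: the face at the robot-side edge is vertical (blue) and the far face slopes (green). So the flat face points at the robot and the wedge's x is along -7.8°, nearly the same as the holder's. The scene view shows the same head at (424,240). Next I'll grasp it and carry it over the slot.

```bash
cat >> h.py <<'E'
def rot(deg):
    a=np.radians(deg); c,s=np.cos(a),np.sin(a); return np.array([[-s,c,0],[c,s,0],[0,0,-1.]])
HO=np.array([568.8,-21.6,0]); _a=np.radians(-13.2); EX=np.array([np.cos(_a),np.sin(_a),0]); EY=np.array([-EX[1],EX[0],0])
def st(r,t=''):
    o=r.get_obs(); print(t,round(o["time"],2),o["tcp_pos"].round(1),o["wrist_force"].round(1),"w",round(o["width"],3),"gf",round(o["gripper_force"],1)); return o
E
python3 - <<'E'
from cell import robot
from h import *
R=rot(82.2); p=np.array([475.7,232.5,0])
robot.move_to(p+[0,0,150],R); robot.servo_line(p+[0,0,78],R,speed=120)
robot.close(40); st(robot,'closed')
robot.servo_line(p+[0,0,205],R,speed=180); st(robot,'up')
q=HO+(16.0+8)*EX; robot.move_to(q+[0,0,205],rot(76.8)); st(robot,'over')
for n in("scene","top"):
    f=robot.grab_frame(n); pickle.dump(f,open(n+"1.pkl","wb"))
def c(f,P,w=100,h=75):
    x,y=proj(f,P)[0].astype(int); return cv2.resize(f["color"][y-h//2:y-h//2+h,x-w//2:x-w//2+w],(400,300),interpolation=cv2.INTER_CUBIC)
cv2.imwrite("pics/held.png",np.hstack([c(pickle.load(open(n+"1.pkl","rb")),q+[0,0,150]) for n in("scene","top")]))
E
```

```text
closed 2.88 [476.2 232.6  78.8] [ 0.3 -0.2  3.2] w 0.403 gf 39.7
up 3.74 [474.9 232.2 203.3] [-0.  -0.8 -1.1] w 0.402 gf 40.0
over 4.84 [591.8 -25.9 204.6] [-0.   0.1 -0.4] w 0.402 gf 40.0
```

View pics/held.png

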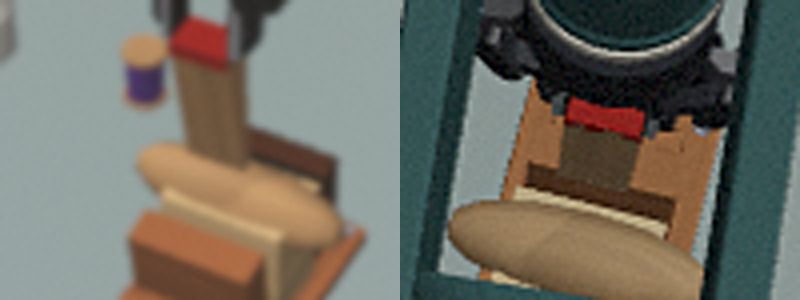

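The left half shows the wedge held upright, head at crop (200,42), sloping face towards the cheek. The right half shows the thin end over the slot at crop (600,185). I'll lower it gently.

```bash
python3 - <<'E'
from cell import robot
from h import *
R=rot(76.8); q=HO+(16.0+8)*EX
robot.servo_line(q+[0,0,170],R,speed=120); st(robot)
h=robot.servo_line(q+[0,0,90],R,speed=30,max_force=3); o=st(robot,h)
E
```

```text
5.38 [591.8 -26.3 169.7] [0.3 0.4 0.4] w 0.4 gf 40.0
True 7.03 [591.2 -26.8 117.1] [-0.5  0.4 -1.7] w 0.401 gf 40.0
```

Stopped with the thin end about 36 mm above the plate, inside 20–50. Release, move up, and check.

```bash
python3 - <<'E'
from cell import robot
from h import *
R=rot(76.8); q=HO+(16.0+8)*EX
robot.let_go(); robot.servo_line(q+[0,0,210],R,speed=200); st(robot)
t=np.array([503.5,-255,0])
robot.move_to(t+[0,0,200],rot(76.8)); st(robot)
im=[]
for n in("scene","top"):
    f=robot.grab_frame(n); pickle.dump(f,open(n+"2.pkl","wb"))
    hsv=cv2.cvtColor(f["color"],cv2.COLOR_BGR2HSV);H,s,V=[hsv[...,i] for i in range(3)]
    for z in (145,135):
        C=cont(blob(((H<6)|(H>174))&(s>150)&(V>60),proj(f,q+[0,0,140])[0])); W=plane(f,C,z); r=rect(W); d=np.array([*r[0],0])-HO; print(n,z,r,(d@EX).round(1),(d@EY).round(1))
    x,y=proj(f,q+[0,0,100])[0].astype(int); im.append(cv2.resize(f["color"][y-37:y+38,x-50:x+50],(400,300),interpolation=cv2.INTER_CUBIC))
cv2.imwrite("pics/stood.png",np.hstack(im))
E
```

```text
8.18 [591.8 -27.  209.1] [-0.5  0.1 -0.1] w 1.0 gf 0.0
 9.15 [ 503.7 -254.   199.2] [ 0.  -0.   1.3] w 0.997 gf 0.0
scene 145 (array([594.4, -22.5]), array([35.8, 32.5]), 75.7) 25.1 5.0
scene 135 (array([584.2, -25.2]), array([36.2, 32.8]), 75.7) 15.8 0.0
top 145 (array([589.3, -24.2]), array([35.9, 26.9]), 79.7) 20.6 2.1
top 135 (array([591.9, -24.4]), array([36.3, 27.2]), 79.7) 23.1 2.5
```

View pics/stood.png

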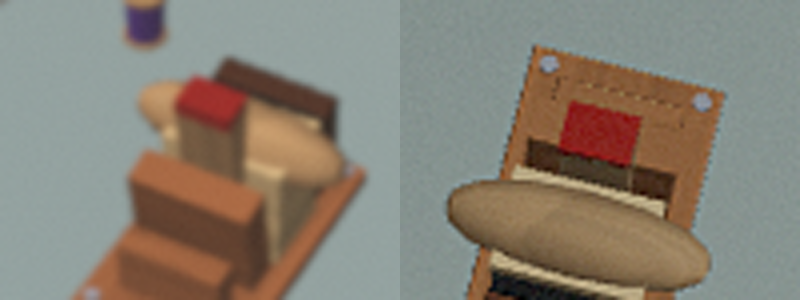

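The wedge stands straight in the slot, with its head at crop (212,102) left and (600,133) right, and nothing else moved. Now the tapper.

```bash
python3 - <<'E'
from cell import robot
from h import *
R=rot(76.8); t=np.array([503.5,-255,0]); q=HO+22.5*EX+1.5*EY
robot.servo_line(t+[0,0,76],R,speed=130); robot.close(100); o=st(robot,'closed')
robot.servo_line(t+[0,0,120],R,speed=120); robot.servo_line(t+[0,0,265],R,speed=250); st(robot,'up')
robot.move_to(q+[0,0,265],R); st(robot,'over')
f=robot.grab_frame("scene"); pickle.dump(f,open("scene3.pkl","wb"))
robot.servo_line(q+[0,0,235],R,speed=100); st(robot)
h=robot.servo_line(q+[0,0,190],R,speed=20,max_force=6); st(robot,h)
x,y=proj(f,q+[0,0,170])[0].astype(int); cv2.imwrite("pics/over.png",cv2.resize(f["color"][y-45:y+45,x-60:x+60],(480,360),interpolation=cv2.INTER_CUBIC))
E
```

```text
closed 10.94 [ 504.1 -255.1   76.8] [0.8 0.9 3.2] w 0.291 gf 98.8
up 12.19 [ 502.8 -254.6  262.6] [-0.2  0.9 -3. ] w 0.295 gf 98.5
over 13.16 [590.6 -26.4 264. ] [-0.6 -0.8 -2.9] w 0.293 gf 98.5
 13.66 [590.7 -26.1 234.5] [ 0.4  0.2 -2.9] w 0.288 gf 98.5
True 15.2 [590.5 -25.  201.3] [-0.5  0.7  4. ] w 0.288 gf 99.2
```

View pics/over.png

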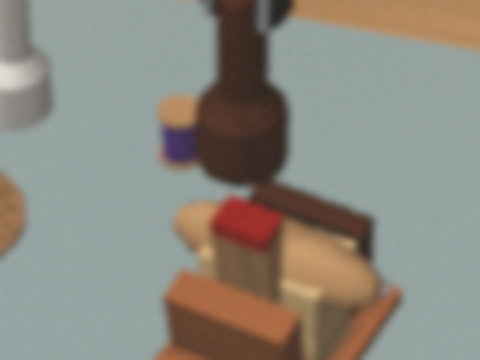

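The tapper hangs upright over the head (crop (245,215)) and the contact force is gentle. Now the taps.

```bash
python3 - <<'E'
from cell import robot
from h import *
R=rot(76.8); q=HO+22.5*EX+1.5*EY; z=201.3
for i,F in enumerate((10,13,13,15,15,15)):
    robot.servo_line(q+[0,0,z+6],R,speed=60)
    f0=robot.get_obs()["wrist_force"][2]
    h=robot.servo_line(q+[0,0,z-14],R,speed=20,max_force=F); o=st(robot,(F,h,round(f0,1)))
    if o["tcp_pos"][2]>z+3: break
    z=o["tcp_pos"][2]
E
```

```text
(10, True, np.float64(-2.6)) 16.02 [591.3 -25.3 200.2] [-0.3  0.4  4.1] w 0.292 gf 99.2
(13, True, np.float64(-1.9)) 16.88 [591.5 -25.4 199.4] [-1.7  0.5  4.6] w 0.29 gf 99.2
(13, True, np.float64(-3.0)) 17.73 [591.5 -25.4 199.1] [-1.3  0.4  4.3] w 0.29 gf 99.2
(15, True, np.float64(-2.4)) 18.59 [591.7 -25.4 198.7] [-0.9  1.   4.3] w 0.292 gf 99.2
(15, True, np.float64(-2.6)) 19.45 [591.6 -25.4 198.4] [-0.3  1.   3.8] w 0.294 gf 99.2
(15, True, np.float64(-2.6)) 20.31 [591.6 -25.4 198.2] [-0.9  0.3  3. ] w 0.288 gf 99.2
```

```bash
python3 - <<'E'
from cell import robot
from h import *
R=rot(76.8); q=HO+22.5*EX+1.5*EY; z=198.2
for i,(F,v) in enumerate(((16,8),(16,8),(16,15),(16,15),(16,15))):
    robot.servo_line(q+[0,0,z+3],R,speed=40)
    f0=robot.get_obs()["wrist_force"][2]
    h=robot.servo_line(q+[0,0,z-10],R,speed=v,max_force=F); o=st(robot,(F,v,h,round(f0,1)))
    z=o["tcp_pos"][2]
robot.sleep(.1);st(robot)
E
```

```text
(16, 8, True, np.float64(-2.5)) 21.58 [591.9 -25.5 198.2] [-1.4  0.9  4. ] w 0.293 gf 99.2
(16, 8, True, np.float64(-2.3)) 22.86 [591.9 -25.5 198.2] [-0.5  0.6  3.8] w 0.293 gf 99.2
(16, 15, True, np.float64(-2.5)) 23.68 [591.8 -25.5 198.1] [-2.4  0.2  3.5] w 0.291 gf 99.2
(16, 15, True, np.float64(-3.3)) 24.51 [591.8 -25.5 198.1] [-0.6 -0.4  2.7] w 0.29 gf 99.2
(16, 15, True, np.float64(-2.8)) 25.33 [591.8 -25.5 198. ] [-1.3 -0.4  4.1] w 0.291 gf 99.2
 25.43 [591.8 -25.5 198. ] [-1.   0.3  6.4] w 0.291 gf 99.3
```

```bash
python3 - <<'E'
from cell import robot
from h import *
R=rot(76.8); q=HO+22.5*EX+1.5*EY; z=198.0
for i,(F,v) in enumerate(((18,20),(18,20),(18,20),(18,20),(18,8),(18,20),(17,10))):
    robot.servo_line(q+[0,0,z+4],R,speed=60)
    h=robot.servo_line(q+[0,0,z-10],R,speed=v,max_force=F); o=st(robot,(F,v,h))
    z=o["tcp_pos"][2]
E
```

```text
(18, 20, True) 26.17 [592.  -25.5 197.8] [-1.4  0.2  3.4] w 0.292 gf 99.2
(18, 20, True) 26.9 [592.  -25.5 197.5] [-0.1 -0.2  3.5] w 0.292 gf 99.2
(18, 20, True) 27.63 [592.  -25.5 197.4] [-1.3  0.   4.2] w 0.291 gf 99.2
(18, 20, True) 28.37 [592.  -25.5 197.2] [-1.1  0.5  3.3] w 0.293 gf 99.2
(18, 8, True) 29.77 [592.2 -25.5 197.1] [-0.3 -0.3  3.7] w 0.291 gf 99.2
(18, 20, True) 30.5 [591.9 -25.5 197. ] [-1.   0.   2.9] w 0.287 gf 99.2
(17, 10, True) 31.66 [592.  -25.5 197. ] [-0.3 -0.   3.3] w 0.292 gf 99.2
```

```bash
python3 - <<'E'
from cell import robot
from h import *
R=rot(76.8); q=HO+22.5*EX+1.5*EY; z=197.0
for i,(F,v) in enumerate([(20,20)]*7+[(17,15)]*3):
    robot.servo_line(q+[0,0,z+3],R,speed=60)
    h=robot.servo_line(q+[0,0,z-10],R,speed=v,max_force=F); o=st(robot,(F,v,h))
    z=o["tcp_pos"][2]
E
```

```text
(20, 20, True) 32.38 [592.3 -25.6 196.9] [-0.  -0.6  3.5] w 0.291 gf 99.2
(20, 20, True) 33.08 [592.2 -25.5 196.7] [-0.9  0.   3. ] w 0.29 gf 99.2
(20, 20, True) 33.79 [592.2 -25.5 196.6] [-0.4  0.   3.6] w 0.291 gf 99.2
(20, 20, True) 34.5 [592.2 -25.6 196.5] [-1.3  0.4  3.8] w 0.289 gf 99.2
(20, 20, True) 35.21 [592.2 -25.5 196.5] [-0.1  0.2  3.6] w 0.292 gf 99.2
(20, 20, True) 35.92 [592.2 -25.5 196.3] [-0.5 -0.3  3.9] w 0.29 gf 99.2
(20, 20, True) 36.62 [592.2 -25.6 196.3] [-1.  -0.7  3.8] w 0.293 gf 99.2
(17, 15, True) 37.43 [591.9 -25.5 196.3] [-0.4  0.5  3.2] w 0.291 gf 99.2
(17, 15, True) 38.24 [591.9 -25.5 196.2] [-1.4  1.   3.7] w 0.294 gf 99.2
(17, 15, True) 39.05 [591.9 -25.5 196.2] [-1.6  0.1  3.3] w 0.294 gf 99.2
```

17 N taps no longer move it. I'll move over the pad, check the wedge height in the pictures before setting the tapper down, and rule out tapper slip.

```bash
python3 - <<'E'
from cell import robot
from h import *
from scipy.optimize import least_squares
R=rot(76.8); q=HO+22.5*EX+1.5*EY; t=np.array([503.5,-255,0])
robot.servo_line(q+[0,0,265],R,speed=200); robot.move_to(t+[0,0,200],R); st(robot)
fs=[robot.grab_frame(n) for n in("scene","top")]
for i,n in enumerate(("scene","top")): pickle.dump(fs[i],open(n+"4.pkl","wb"))
def cen(f,g):
    hsv=cv2.cvtColor(f["color"],cv2.COLOR_BGR2HSV);H,s,V=[hsv[...,i] for i in range(3)]
    C=cont(blob(((H<6)|(H>174))&(s>150)&(V>60),proj(f,g)[0])); return C
for k,ff in(("before",[pickle.load(open(n+"2.pkl","rb")) for n in("scene","top")]),("after",fs)):
    C=[cen(f,q+[0,0,130]) for f in ff]
    for z in range(115,150,5):
        r=rect(plane(ff[1],C[1],z)); print(k,z,r[1],end=';')
    # far upper edge of head top (holder -x side): topmost pixel per view
    print(C[0].min(0),C[0].max(0),C[1].min(0),C[1].max(0))
P=lambda z:[HO+x*EX+y*EY+[0,0,z] for x in(10.3,35) for y in(-16.5,19.5)]
for z in(125,130,150): print(z,proj(fs[0],P(z)).round(1).tolist(),proj(fs[1],P(z)).round(1).tolist())
im=[]
for f in fs:
    x,y=proj(f,q+[0,0,100])[0].astype(int); im.append(cv2.resize(f["color"][y-37:y+38,x-50:x+50],(400,300),interpolation=cv2.INTER_CUBIC))
x,y=proj(fs[0],t+[0,0,60])[0].astype(int); im2=cv2.resize(fs[0]["color"][y-50:y+50,x-66:x+67],(400,300),interpolation=cv2.INTER_CUBIC)
cv2.imwrite("pics/after.png",np.vstack([np.hstack(im),np.hstack([im2,im2])]))
E
```

```text
40.55 [ 503.9 -254.   199.8] [ 0.4  0.6 -2.2] w 0.292 gf 98.5
before 115 [37.  27.7];before 120 [36.8 27.6];before 125 [36.7 27.4];before 130 [36.5 27.3];before 135 [36.3 27.2];before 140 [36.1 27. ];before 145 [35.9 26.9];[300 234] [317 245] [320 209] [340 225]
after 115 [36.1 26.1];after 120 [35.9 26. ];after 125 [35.8 25.8];after 130 [35.6 25.7];after 135 [35.4 25.6];after 140 [35.2 25.5];after 145 [35.1 25.3];[301 239] [317 251] [320 213] [339 228]
125 [[303.2, 238.4], [316.7, 243.5], [298.1, 244.8], [311.7, 250.0]] [[337.8, 226.7], [320.3, 222.2], [340.8, 215.0], [323.3, 210.6]]
130 [[303.2, 236.8], [316.7, 242.0], [298.0, 243.2], [311.7, 248.5]] [[337.9, 226.1], [320.3, 221.6], [340.9, 214.4], [323.4, 210.0]]
150 [[303.2, 230.6], [316.9, 235.7], [298.0, 237.0], [311.8, 242.2]] [[338.3, 223.7], [320.4, 219.2], [341.4, 211.8], [323.5, 207.3]]
```

View pics/after.png

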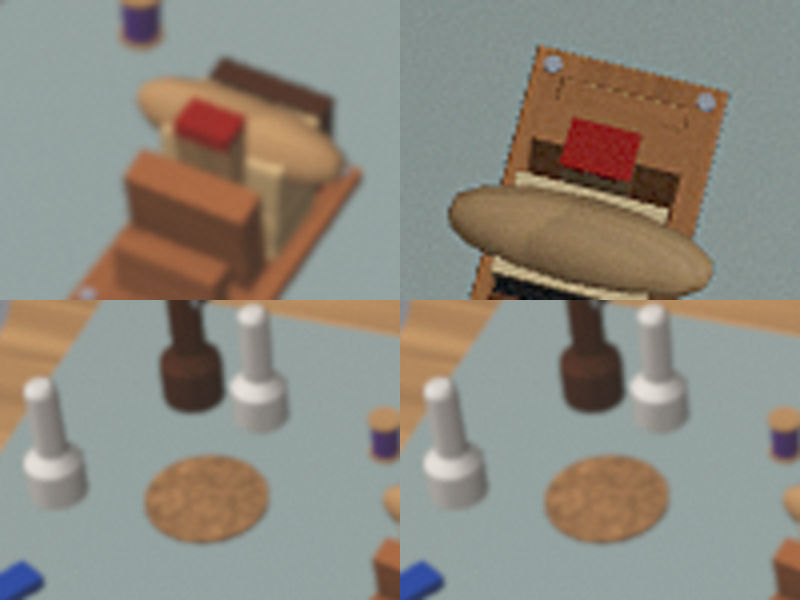

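The head sank about 18 mm (scene rows 234 to 239, top rows 209 to 213). It sits flat against the block and the tapper did not slip. Now I'll set the tapper down.

```bash
python3 - <<'E'
from cell import robot
from h import *
R=rot(76.8); t=np.array([502.5,-255.3,0])
robot.servo_line(t+[0,0,90],R,speed=120)
h=robot.servo_line(t+[0,0,72],R,speed=15,max_force=2.5); st(robot,h)
robot.let_go(); robot.sleep(.3); st(robot)
robot.servo_line(t+[0,0,230],R,speed=150); robot.move_to([300,250,250],rot(76.8)); robot.sleep(.3); st(robot)
fs=[robot.grab_frame(n) for n in("scene","top")]
cv2.imwrite("pics/final.png",np.vstack([np.hstack([fs[0]["color"][150:370,90:490]]),fs[1]["color"][150:350,130:530]]))
E
```

```text
True 42.56 [ 502.4 -255.1   76.8] [0.  0.6 4.1] w 0.294 gf 99.4
 43.48 [ 501.2 -254.4   74.9] [-1.4  0.1 -0.4] w 1.003 gf 0.0
 46.92 [300.3 249.8 249.9] [-1.3 -0.5 -0. ] w 1.001 gf 0.0
```

View pics/final.png

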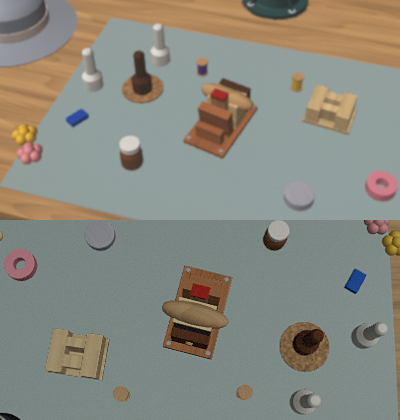

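The tapper stands upright on its pad (141,80), the wedge is in the slot (220,97), and the bystanders have not moved. The tapper touched down at the same TCP height as when I picked it up (76.8 mm), so it did not slip in the grip. Handing in.

```bash
python3 -c "
from cell import robot
print(robot.finish_job())"
```

```text
the job is handed in; nothing more can be done
None
```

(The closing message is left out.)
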